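Try the lid hinges of three chests

ROBOT

A 6-joint arm with a two-finger parallel gripper is mounted at the origin on the work surface. World frame = base frame: x ahead of the robot, y to its left, z up, the work surface at z = 0. Lengths are in m, angles in rad, forces in N, time in s.
With the tool pointing down it reaches from about 0.375 to 0.975 m from the base axis. Payload 3.8 kg.
Tool frame: the origin (TCP) lies on the centre line of the jaws, within the pads' length; the fingertips stand 14 mm ahead of it and the grasp point (between the pads) lies 5 mm behind it; z points along the fingers, y is the line along which they close (so a half turn about z gives the same grasp; the last joint's range is limited). The gripper opens to 85 mm and grips with 20 to 120 N. Pads are 22 mm wide; open, the fingers measure 114 mm over their backs; the gripper's body (76 mm by 85 mm) begins 54 mm behind the grasp point. The pads swing forward as they close: fully open they stand 13 mm farther back than shut.
Start: joints at [1.193, 0.264, 1.604, -0, 1.274, -0.037], TCP at [0.226, 0.636, 0.215] pointing down, gripper open.
Joint ranges: [-2.63, 2.63], [-0.94, 2.18], [0.31, 2.57], [-1.31, 4.45], [0, 2.66], [-2.55, 2.55]. Speed limits (rad/s): [2.57, 2.57, 3.14, 3.14, 3.14, 3.14].

INTERFACE

Orientations are given as a rotation vector (axis times angle).
In Python, from workcell import bot, eyes, spot_in gives the robot as it stands.
- The arm moves only by the tool carry_out, never from a script. Its argument "series" is text: rows parted by semicolons, each of 4 numbers parted by spaces: the shift along the world's x, y, z in m, then the turn about the world's z in degrees. In form: tx ty tz roll; .... A call has 1 to 20 rows; each row shifts and turns the commanded pose from where the row before left it; what a row does not reach is not made up. A row lasts 1/8 s, in which the tool goes at most 62.5 mm and 10.7 degrees, less where a joint would pass 70% of its speed; a pose out of reach is approached as far as the arm can. A call is refused whole if a number of a shift passes 0.0625 or a number of a turn 10.7, either way. A call with a gripper value outside its range is refused whole. "jaw" is the gripper command: -1 is shut, 1 is fully open, values between are in proportion, set as the call begins (left out, the last holds). The fingers move at their own pace and stop on an object; "grip_force" is the grip in N (left out, the last holds). Time passes only in rows, so rows that do not move let the fingers close. It gives the time, the measured TCP pose, the force, the opening and the grip force at its end, in the units of the state.
- bot.read_state(): the state, without advancing time (a new reading comes with each control period).
- eyes.read_camera(name): name is "scene" or "top"; returns (picture, depth): 400x640x3 uint8, blue, green, red; 400x640 float32, m along the optical axis (not along the pixel's ray), 0 where there is no reading.
- eyes.get_calibration(name): a dict with "K" (3x3 intrinsics, pixels), "distortion" ([k1, k2, p1, p2, k3] as OpenCV has them; the pictures are not rectified), "position" and "rotation" of the camera in the world. Camera axes: x right, y down, z forward; pixel columns grow to the right and rows downward; lengths in m; the calibration is good to about 2 mm. A picture is of the moment at which its call begins. get_calibration takes no time and is no camera call.
- bot.finish_job(): hands the job in; it is judged then, once.
Trained networks look in the newest picture that a camera, given by its name, has taken for a name from the list of things; names that differ only in an ending like _2 or _b are one class to them, and where a whole thing is asked for, a point or a joint stands for the part that bears it (a point fixed in the world has none). Each returns a list of dicts, best first, with "score" (0 to 1); they miss things now and then, are a little off and sometimes report something else, mostly with a low value. They report only what shows in the picture. A call takes as long as a camera call.
- spot_in(camera, target): "rect" ([centre column, centre row, width, height] in pixels, round what is visible of it).
The state is a dict: "time": time; "q": joint angles; "joint_vel": joint speeds; "joint_torque": joint torques, N m; "tool_pos": TCP position; "tcp_rot": TCP orientation; "wrist_force": force on the tool from outside, world axes, zero at the start; "torque": the same for the moment, N m; "width": opening from 0.0 (shut) to 1.0 (fully open); "grip_force": force on a finger pad.
Only numpy, scipy, OpenCV 4.12 (cv2) and the standard library are available. Lean on these libraries where they do the work, as an engineer would, in place of code of your own. Each camera call takes 0.05 s, during which the arm holds its last target. There are 200 camera calls.

TASK

Try the hinges of the three small chests: lift each lid gently by its tab to about half open and let go of it. Leave the lid that holds standing about half open, lay the lid that sinks right back against its stop, and if a lid binds as you start to lift it, do not force it (hard pulling or pressing tears the chest off its rubber pads) but leave it shut. Leave the other things on the bench where they are, and let go of everything.

Things in the scene. Friction and masses are not known exactly. Their poses are not given: they have to be found in the camera images.
- case_a: One of three like-looking wooden chests fixed to the bench: box 130 x 130 x 75 mm on rubber pads, on a 150 x 150 mm base board. Origin: centre of the underside. The hinge is on its +x side (65 mm from the origin), along its y axis; the lifting tab is on its -x side. One chest has a good friction hinge, one a worn and one a binding hinge; the letters do not tell which.
- case_b: One of three like-looking wooden chests fixed to the bench: box 130 x 130 x 75 mm on rubber pads, on a 150 x 150 mm base board. Origin: centre of the underside. The hinge is on its +x side (65 mm from the origin), along its y axis; the lifting tab is on its -x side. One chest has a good friction hinge, one a worn and one a binding hinge; the letters do not tell which.
- case_c: One of three like-looking wooden chests fixed to the bench: box 130 x 130 x 75 mm on rubber pads, on a 150 x 150 mm base board. Origin: centre of the underside. The hinge is on its +x side (65 mm from the origin), along its y axis; the lifting tab is on its -x side. One chest has a good friction hinge, one a worn and one a binding hinge; the letters do not tell which.
- lid_a (a joint): Angle of case_a's lid, rad: 0 shut, 0.79 half open, 1.9 laid right back on the hinge's built-in stop. A good hinge holds at any angle. A worn one, let go, sinks shut in a few seconds (0.3 to 0.9 rad/s), or back to the stop if past upright. A binding one springs back: its pull at the tab starts at about 3 N and grows 1.7 N per mm.
- lid_a_tab (a point): Grip point in the flat wooden tab that stands out from the middle of the lid's free edge: 26 mm wide (along the chest's y), 12 mm thick, 46 mm long. The point is mid width and mid thickness, 16 mm from the tab's end, 30 mm from the lid's edge, 93.5 mm above the bench when shut. Pinched by its sides, the tab turns between the fingers as the lid swings. A good or worn lid lifts with 1 to 5 N here.
- lid_a_hinge (a point): Point on lid_a's hinge axis (along the chest's y axis), mid width, level with the lid's underside, 87.5 mm above the bench. The tab point lies 162 mm from it along the lid and 6 mm above the plane of the lid's underside. Lid: 132 x 134 x 10 mm, about 0.2 kg.
- lid_b (a joint): Angle of case_b's lid, rad: 0 shut, 0.79 half open, 1.9 laid right back on the hinge's built-in stop. A good hinge holds at any angle. A worn one, let go, sinks shut in a few seconds (0.3 to 0.9 rad/s), or back to the stop if past upright. A binding one springs back: its pull at the tab starts at about 3 N and grows 1.7 N per mm.
- lid_b_tab (a point): Grip point in the flat wooden tab that stands out from the middle of the lid's free edge: 26 mm wide (along the chest's y), 12 mm thick, 46 mm long. The point is mid width and mid thickness, 16 mm from the tab's end, 30 mm from the lid's edge, 93.5 mm above the bench when shut. Pinched by its sides, the tab turns between the fingers as the lid swings. A good or worn lid lifts with 1 to 5 N here.
- lid_b_hinge (a point): Point on lid_b's hinge axis (along the chest's y axis), mid width, level with the lid's underside, 87.5 mm above the bench. The tab point lies 162 mm from it along the lid and 6 mm above the plane of the lid's underside. Lid: 132 x 134 x 10 mm, about 0.2 kg.
- lid_c (a joint): Angle of case_c's lid, rad: 0 shut, 0.79 half open, 1.9 laid right back on the hinge's built-in stop. A good hinge holds at any angle. A worn one, let go, sinks shut in a few seconds (0.3 to 0.9 rad/s), or back to the stop if past upright. A binding one springs back: its pull at the tab starts at about 3 N and grows 1.7 N per mm.
- lid_c_tab (a point): Grip point in the flat wooden tab that stands out from the middle of the lid's free edge: 26 mm wide (along the chest's y), 12 mm thick, 46 mm long. The point is mid width and mid thickness, 16 mm from the tab's end, 30 mm from the lid's edge, 93.5 mm above the bench when shut. Pinched by its sides, the tab turns between the fingers as the lid swings. A good or worn lid lifts with 1 to 5 N here.
- lid_c_hinge (a point): Point on lid_c's hinge axis (along the chest's y axis), mid width, level with the lid's underside, 87.5 mm above the bench. The tab point lies 162 mm from it along the lid and 6 mm above the plane of the lid's underside. Lid: 132 x 134 x 10 mm, about 0.2 kg.
- mount_a (a joint): How far case_a's box stands above (+) or below (-) its rest height, m. It rides on glued rubber pads that give 1 mm for each 5.7 N pulled up or pressed down on box or lid, so 3 mm is about 17 N: at that the pads tear. Site heights are for the rest height.
- mount_b (a joint): How far case_b's box stands above (+) or below (-) its rest height, m. It rides on glued rubber pads that give 1 mm for each 5.7 N pulled up or pressed down on box or lid, so 3 mm is about 17 N: at that the pads tear. Site heights are for the rest height.
- mount_c (a joint): How far case_c's box stands above (+) or below (-) its rest height, m. It rides on glued rubber pads that give 1 mm for each 5.7 N pulled up or pressed down on box or lid, so 3 mm is about 17 N: at that the pads tear. Site heights are for the rest height.
- glue: Bystander: round white glue bottle, 54 mm across, 130 mm high, standing. Origin: centre of its underside.
- chisel: Bystander: wood chisel, 215 mm long, 26 mm thick handle, lying on the bench. Origin: about its middle, at the bench.
- offcut: Bystander: flat wooden offcut, 60 x 140 x 22 mm, lying on the bench beyond the chests. Origin: centre of its underside.

How it is judged:
By the outcome, as a careful person would: the job done as asked, in the order asked, and still so for the second after the job is handed in, with the robot touching nothing.
It also fails if it takes over 70 s, if anything falls off the work surface, if the arm or the gripper's body presses on something with over 40 N, if the wrist force passes 120 N, or if a joint passes its speed limit or range.

## Working session

There is one attempt and no reset: what is moved stays moved. The work goes in short steps, Python scripts to look and compute and a tool call to move; the robot and the scene stay as the last step left them, time stands still between calls to the robot, and variables do not carry over. Pictures are saved under pics/ and viewed, at most 10 in all, crops included, and the job is handed in when it is done.

Besides the shell and the picture viewer there is one more tool, called after "Request:" as name(argument=value, ...) on one line, values as JSON. carry_out: Moves the arm, as the interface text tells. Its arguments: {"type":"object","properties":{"series":{"type":"string"},"jaw":{"type":"number"},"grip_force":{"type":"number"}},"required":["series"]}

```bash
mkdir -p pics; ls
cat > h.py <<'E'
import numpy as np, cv2
from workcell import bot, eyes, spot_in
def pts(cam, uv, depth):
    c=eyes.get_calibration(cam); K=np.array(c["K"]); 
    uv=np.array(uv,float).reshape(-1,1,2)
    n=cv2.undistortPoints(uv,K,np.array(c["distortion"],float)).reshape(-1,2)
    d=np.array(depth).reshape(-1,1)
    p=np.c_[n,np.ones(len(n))]*d
    R=np.array(c["rotation"]); 
    if R.shape!=(3,3): R=cv2.Rodrigues(R)[0]
    return p@R.T+np.array(c["position"])
def cloud(cam,dep):
    v,u=np.mgrid[0:400,0:640]
    return pts(cam,np.c_[u.ravel(),v.ravel()],dep.ravel()).reshape(400,640,3)
E
python3 - <<'E'
from h import *
s=bot.read_state(); print({k:np.round(v,3) for k,v in s.items()})
for n in("top","scene"):
    p,d=eyes.read_camera(n); cv2.imwrite(f"pics/{n}0.png",p); np.save(n+"0.npy",d)
    c=eyes.get_calibration(n); print(n,np.round(c["position"],3),np.round(c["rotation"],2))
    for t in("case_a","lid_a_tab","glue","chisel","offcut"):
        for r in spot_in(n,t)[:4]: print(t,np.round(r["rect"]),round(r["score"],2))
E
```

```text
pics
{'time': np.float64(0.0), 'q': array([ 1.193,  0.265,  1.605,  0.   ,  1.274, -0.037]), 'joint_vel': array([0.001, 0.002, 0.001, 0.002, 0.001, 0.   ]), 'joint_torque': array([-0.0000e+00, -5.1509e+01, -3.6732e+01, -0.0000e+00,  1.3000e-02,
       -0.0000e+00]), 'tool_pos': array([0.225, 0.635, 0.214]), 'tcp_rot': array([-5.330e-01, -3.096e+00,  3.000e-03]), 'wrist_force': array([ 0.092, -1.046,  0.031]), 'torque': array([-0.004, -0.017,  0.002]), 'grip_force': np.float64(0.0), 'width': np.float64(0.997)}
top [0.552 0.019 1.067] [-2.2   2.2  -0.05]
case_a [415. 217.  66.  77.] 0.83
case_a [339. 207.  55.  76.] 0.76
case_a [262. 212.  67.  72.] 0.74
lid_a_tab [418. 217.  59.  71.] 0.75
glue [180. 178.  32.  24.] 0.93
glue [338. 206.  55.  72.] 0.49
glue [416. 218.  67.  74.] 0.33
chisel [484. 236.  17.  80.] 0.65
chisel [340. 208.  53.  73.] 0.33
offcut [304. 140.  51.  48.] 0.66
offcut [420. 219.  60.  77.] 0.16
scene [ 1.353 -0.479  0.85 ] [-2.07 -1.09  0.51]
case_a [359. 180.  65.  60.] 0.81
case_a [238. 226.  71.  73.] 0.65
case_a [308. 203.  71.  75.] 0.6
lid_a_tab [237. 218.  66.  51.] 0.94
lid_a_tab [360. 165.  58.  35.] 0.49
glue [427. 162.  20.  41.] 0.68
glue [368. 235.  31.  40.] 0.33
chisel [165. 254.  37.  55.] 0.7
offcut [367. 235.  30.  48.] 0.71
```

Run:
```python
from h import *
p=cv2.imread("pics/top0.png"); c=p[110:300,140:520]; cv2.imwrite("pics/top0c.png",cv2.resize(c,None,fx=2.1,fy=2.1,interpolation=cv2.INTER_CUBIC))
d=np.load("top0.npy"); P=cloud("top",d); z=P[...,2]
m=((z>0.082)&(z<0.105)&(d>0)).astype(np.uint8)
n,l,st,ce=cv2.connectedComponentsWithStats(m)
for i in range(1,n):
    if st[i,4]<300: continue
    q=P[l==i]; print("comp",st[i],np.round(q.mean(0),4))
    r=cv2.minAreaRect((q[:,:2]*1000).astype(np.float32)); print(np.round(r[0],1),np.round(r[1],1),round(r[2],1), np.round(np.median(q[:,2]),4))
```

```text
comp [ 312  171   54   73 2952] [ 0.5915 -0.0104  0.0972]
[576.7  -9.7] [134.1 182.7] 87.6 0.0973
comp [ 230  175   55   74 2924] [0.5797 0.1967 0.0972]
[564.4 196.2] [184.1 132.5] 4.1 0.0972
comp [ 390  179   58   75 2990] [ 0.5669 -0.2138  0.0972]
[ 552.1 -212.7] [136.  184.2] 82.8 0.0973
comp [ 82 356  35  38 461] [0.1423 0.6085 0.0899]
[137.5 606.9] [105.8  31.6] 40.2 0.0896
```

View pics/top0c.png

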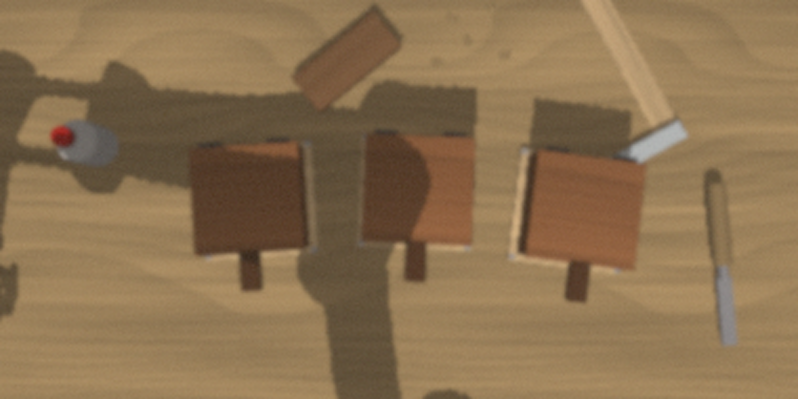

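Run:
```python
from h import *
p=cv2.imread("pics/scene0.png"); c=p[100:330,120:500]; cv2.imwrite("pics/s0c.png",cv2.resize(c,None,fx=2.1,fy=2.1,interpolation=cv2.INTER_CUBIC))
d=np.load("top0.npy"); P=cloud("top",d)
for u,v in [(425,115),(440,150),(452,177),(460,174),(330,135),(302,140),(180,178),(174,174)]: print(u,v,np.round(P[v,u],3))
# tab lateral: in chest frame
for cx,cy,a in [(564.4,196.2,4.1),(576.7,-9.7,-2.4),(552.1,-212.7,-7.2)]:
    q=P.reshape(-1,3)*1000; a=np.radians(a); dx,dy=q[:,0]-cx,q[:,1]-cy
    X=dx*np.cos(a)+dy*np.sin(a); Y=-dx*np.sin(a)+dy*np.cos(a)
    m=(X<-52)&(X>-85)&(abs(Y)<30)&(q[:,2]>88)&(q[:,2]<105)
    L=(abs(X-20)<50)&(abs(Y)<80)&(q[:,2]>88)&(q[:,2]<105)
    A=np.polyfit(X[m],Y[m],0)
    print("tab Y",np.round(A,1),"Yr",Y[m].min(),Y[m].max(),"lid Y",Y[L].min(),Y[L].max(),"Xmin",X[m].min(),"Xmax",X[L|((X>0)&(X<110)&(abs(Y)<50)&(q[:,2]>88)&(q[:,2]<105))].max())
    for s in(73,-89): print(" tab" if s==73 else " hinge",np.round([cx-s*np.cos(a),cy-s*np.sin(a)],1))
```

```text
425 115 [ 0.84  -0.257  0.005]
440 150 [ 0.741 -0.299  0.004]
452 177 [ 0.664 -0.329  0.013]
460 174 [ 0.672 -0.351  0.013]
330 135 [0.782 0.011 0.001]
302 140 [0.764 0.088 0.022]
180 178 [0.651 0.397 0.095]
174 174 [0.658 0.401 0.124]
tab Y [0.4] Yr -11.903805330823666 14.708926169972678 lid Y -66.2168380305831 66.32716781986602 Xmin -84.77652634380844 Xmax 92.11408855181966
 tab [491.6 191. ]
 hinge [653.2 202.6]
tab Y [-0.5] Yr -13.262748058966393 12.757287345583698 lid Y -67.07550618677934 67.05880481593272 Xmin -84.97398680113315 Xmax 91.36373346463094
 tab [503.8  -6.6]
 hinge [665.6 -13.4]
tab Y [1.2] Yr -12.941028414322105 13.48737406601062 lid Y -68.00411974918543 67.92941722778225 Xmin -84.91694545411575 Xmax 91.89964841247392
 tab [ 479.7 -203.6]
 hinge [ 640.4 -223.9]
```

View pics/s0c.png

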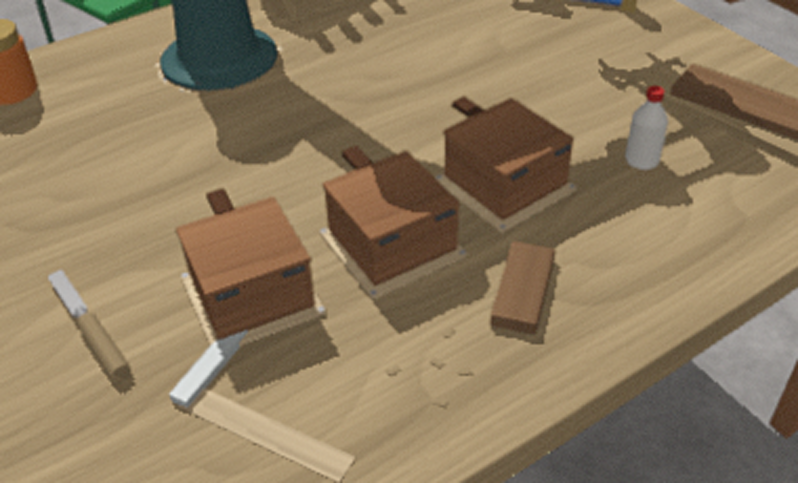

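Request:
carry_out(series="0.0265 -0.0445 0 2.37;0.0265 -0.0445 0 2.37;0.0265 -0.0445 0 2.37;0.0265 -0.0445 0 2.37;0.0265 -0.0445 0 2.37;0.0265 -0.0445 0 2.37;0.0265 -0.0445 0 2.37;0.0265 -0.0445 0 2.37;0.0265 -0.0445 0 2.37;0.0265 -0.0445 -0.03 2.37;0 0 -0.03 0;0 0 0 0", jaw=1, grip_force=25)

```text
time: 2.1
tool_pos: [0.4886, 0.1897, 0.1529]
tcp_rot: [0.112, -3.134, 0.002]
wrist_force: [-0.2, -0.8, 0.5]
width: 1.001
grip_force: 0.0
```

Request:
carry_out(series="0.003 0.002 -0.03 0;0 0 -0.024 0;0 0 -0.01 0;0 0 0 0;0 0 0 0")

```text
time: 2.72
tool_pos: [0.4946, 0.1938, 0.093]
tcp_rot: [-0.115, 3.137, 0.001]
wrist_force: [0.7, -0.4, 1.2]
width: 1.004
grip_force: 0.0
```

Request:
carry_out(series="0 0 0 0;0 0 0 0;0 0 0 0;0 0 0 0;0 0 0 0;0 0 0 0;0 0 0 0;0 0 0 0", jaw=-1)

```text
time: 3.72
tool_pos: [0.4936, 0.1932, 0.0915]
tcp_rot: [-0.114, 3.139, 0.0]
wrist_force: [-0.3, 0.5, 0.6]
width: -0.002
grip_force: 0.0
```

```bash
cat >> h.py <<'E'
def st():
    s=bot.read_state(); print(round(float(s["time"]),2),*[np.round(s[k],4) for k in("tool_pos","tcp_rot","wrist_force","width","grip_force")])
def lid(cx,cy,a):
    """lid slope from top camera; cx,cy = hinge (mm), a = yaw deg"""
    p,d=eyes.read_camera("top"); q=cloud("top",d).reshape(-1,3)*1000
    a=np.radians(a); dx,dy=q[:,0]-cx,q[:,1]-cy
    X=dx*np.cos(a)+dy*np.sin(a); Y=-dx*np.sin(a)+dy*np.cos(a); Z=q[:,2]-87.5
    m=(abs(Y)<62)&(abs(Y)>25)&(X>-135)&(X<90)&(Z>3)&(np.hypot(X,Z)>30)&(np.hypot(X,Z)<125)
    th=np.arctan2(Z[m],-X[m])-10/np.hypot(X[m],Z[m])
    print("n",m.sum(),"lid angle quartiles",np.round(np.percentile(th,[25,50,75]),3))
    return p
E
python3 -c "
from h import *
for i in range(3): p=lid(653.2,202.6,4.1); st()
p,d=eyes.read_camera('scene'); cv2.imwrite('pics/s1.png',cv2.resize(p[60:260,250:500],None,fx=3,fy=3))"
```

```text
n 956 lid angle quartiles [-0.019 -0.002  0.013]
3.77 [0.4936 0.1932 0.0915] [-0.1144  3.1395 -0.    ] [-0.2071 -0.5191  0.5477] -0.0033 0.0
n 959 lid angle quartiles [-0.019 -0.001  0.015]
3.83 [0.4936 0.1932 0.0915] [ 0.1144 -3.1395  0.    ] [ 0.0107  0.0483 -0.1336] 0.0011 0.0
n 958 lid angle quartiles [-0.019 -0.002  0.013]
3.88 [0.4936 0.1932 0.0915] [-0.1144  3.1395  0.    ] [-0.661  -0.7817 -0.0261] 0.0036 0.0
```

View pics/s1.png

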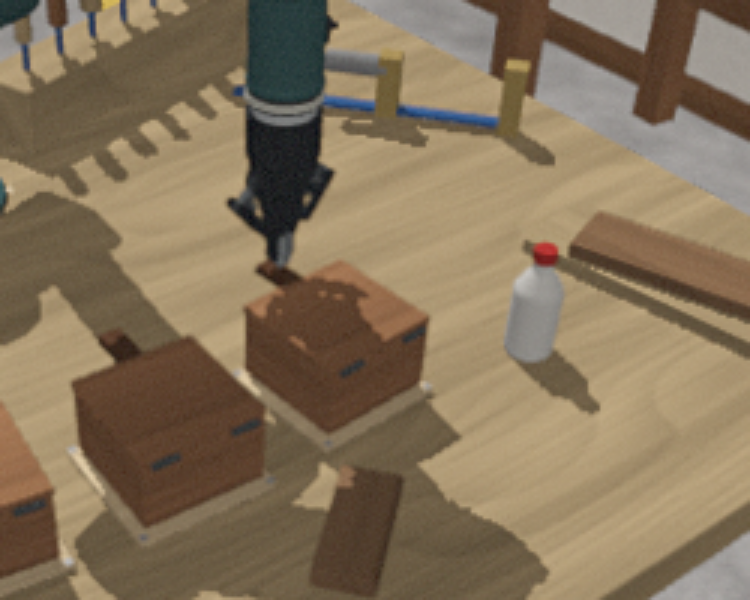

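```bash
python3 -c "
from h import *
p,d=eyes.read_camera('scene'); P=cloud('scene',d)
c=p[120:175,315:375]; cv2.imwrite('pics/s2.png',cv2.resize(c,None,fx=9,fy=9,interpolation=cv2.INTER_CUBIC))
for v in range(130,160,3): print(v,[ (u,*np.round(P[v,u]*1000).astype(int)) for u in (336,340,342,344,346,348)])
p,d=eyes.read_camera('top'); P=cloud('top',d)
for v in range(232,256,3): print(v,[ tuple(np.round(P[v,u]*1000).astype(int)) for u in (252,256,260,264)])
"
```

```text
130 [(336, np.int64(264), np.int64(340), np.int64(0)), (340, np.int64(498), np.int64(179), np.int64(177)), (342, np.int64(502), np.int64(183), np.int64(178)), (344, np.int64(511), np.int64(184), np.int64(182)), (346, np.int64(504), np.int64(197), np.int64(174)), (348, np.int64(511), np.int64(199), np.int64(177))]
133 [(336, np.int64(510), np.int64(156), np.int64(181)), (340, np.int64(488), np.int64(187), np.int64(158)), (342, np.int64(507), np.int64(180), np.int64(171)), (344, np.int64(516), np.int64(180), np.int64(176)), (346, np.int64(505), np.int64(197), np.int64(164)), (348, np.int64(1353), np.int64(-479), np.int64(850))]
136 [(336, np.int64(511), np.int64(155), np.int64(172)), (340, np.int64(509), np.int64(171), np.int64(165)), (342, np.int64(507), np.int64(180), np.int64(160)), (344, np.int64(506), np.int64(188), np.int64(157)), (346, np.int64(503), np.int64(199), np.int64(152)), (348, np.int64(510), np.int64(201), np.int64(154))]
139 [(336, np.int64(321), np.int64(298), np.int64(6)), (340, np.int64(491), np.int64(186), np.int64(139)), (342, np.int64(501), np.int64(185), np.int
[... 2885 characters left out ...]
 np.int64(129), np.int64(471)), (np.int64(508), np.int64(128), np.int64(443)), (np.int64(492), np.int64(156), np.int64(228))]
247 [(np.int64(506), np.int64(133), np.int64(484)), (np.int64(505), np.int64(128), np.int64(475)), (np.int64(503), np.int64(126), np.int64(451)), (np.int64(475), np.int64(179), np.int64(88))]
250 [(np.int64(501), np.int64(133), np.int64(482)), (np.int64(500), np.int64(129), np.int64(473)), (np.int64(499), np.int64(125), np.int64(457)), (np.int64(459), np.int64(194), np.int64(-1))]
253 [(np.int64(497), np.int64(132), np.int64(488)), (np.int64(496), np.int64(128), np.int64(477)), (np.int64(494), np.int64(125), np.int64(458)), (np.int64(451), np.int64(193), np.int64(3))]
```

View pics/s2.png

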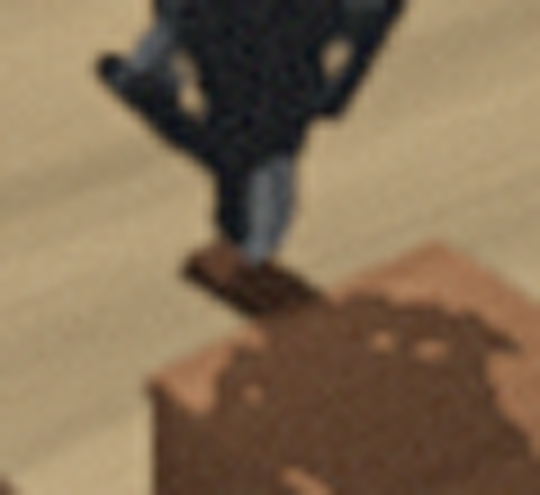

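```bash
python3 -c "
from h import *
c=eyes.get_calibration('scene');R=cv2.Rodrigues(np.array(c['rotation'],float))[0];t=-R.T@np.array(c['position'])
def pr(p): return cv2.projectPoints(np.array(p,float),R.T,t,np.array(c['K']),np.array(c['distortion'],float))[0].reshape(-1,2)
p,d=eyes.read_camera('scene')
c0=np.array([.4916,.1914]);a=np.radians(4.1);ex=np.array([np.cos(a),np.sin(a)]);ey=np.array([-ex[1],ex[0]])
tab=[[*(c0+x*ex+y*ey),.0995] for x,y in[(-16,-13),(-16,13),(30,13),(30,-13)] for x,y in[(x/1000,y/1000)]]
ln=[[.4936,.1932,z] for z in(.0775,.0995,.15)]
f=10;o=np.array([315,120]);im=cv2.resize(p[120:175,315:375],None,fx=f,fy=f,interpolation=cv2.INTER_CUBIC)
q=lambda P:((pr(P)-o+.5)*f).astype(np.int32)
cv2.polylines(im,[q(tab)],True,(0,255,0),1);L=q(ln);cv2.polylines(im,[L],False,(0,0,255),1)
for x in L: cv2.circle(im,tuple(map(int,x)),4,(255,0,0),-1)
cv2.imwrite('pics/s3.png',im);st()
"
```

```text
4.08 [0.4936 0.1932 0.0915] [ 0.1144 -3.1395  0.    ] [ 0.4939 -0.174  -0.9654] -0.0001 0.0
```

View pics/s3.png

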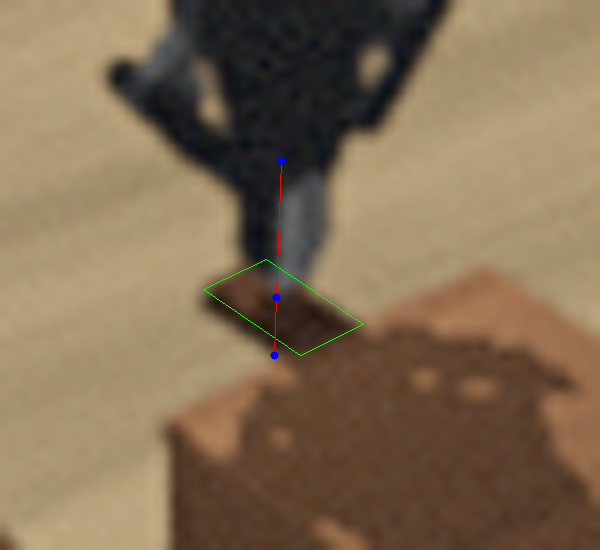

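Request:
carry_out(series="0 0 0.005 0;0 0 0.02 0;0 0 0.035 0;0 0 0 0;0 0 0 0")

```text
time: 4.7
tool_pos: [0.4934, 0.1931, 0.1514]
tcp_rot: [0.114, -3.139, 0.0]
wrist_force: [-0.4, -0.2, -0.8]
width: -0.001
grip_force: 0.0
```

```bash
python3 -c "
from h import *
c=eyes.get_calibration('scene');R=cv2.Rodrigues(np.array(c['rotation'],float))[0];t=-R.T@np.array(c['position'])
def pr(p): return cv2.projectPoints(np.array(p,float),R.T,t,np.array(c['K']),np.array(c['distortion'],float))[0].reshape(-1,2)
p,d=eyes.read_camera('scene');x,y,z=bot.read_state()['tool_pos']
ln=[[x,y,z+k] for k in(-.014,0,.005,.059)]
f=9;o=np.array([315,100]);im=cv2.resize(p[100:165,315:400],None,fx=f,fy=f,interpolation=cv2.INTER_CUBIC)
L=((pr(ln)-o+.5)*f).astype(int)
for q in L: cv2.line(im,(int(q[0])-70,int(q[1])),(int(q[0])+70,int(q[1])),(0,0,255),1)
cv2.imwrite('pics/s4.png',im);st();lid(653.2,202.6,4.1)
"
```

```text
4.75 [0.4929 0.1929 0.1506] [ 1.1430e-01 -3.1381e+00  7.0000e-04] [ 0.2552  0.3303 -0.0145] -0.0022 0.0
n 1017 lid angle quartiles [-0.019 -0.004  0.013]
```

View pics/s4.png

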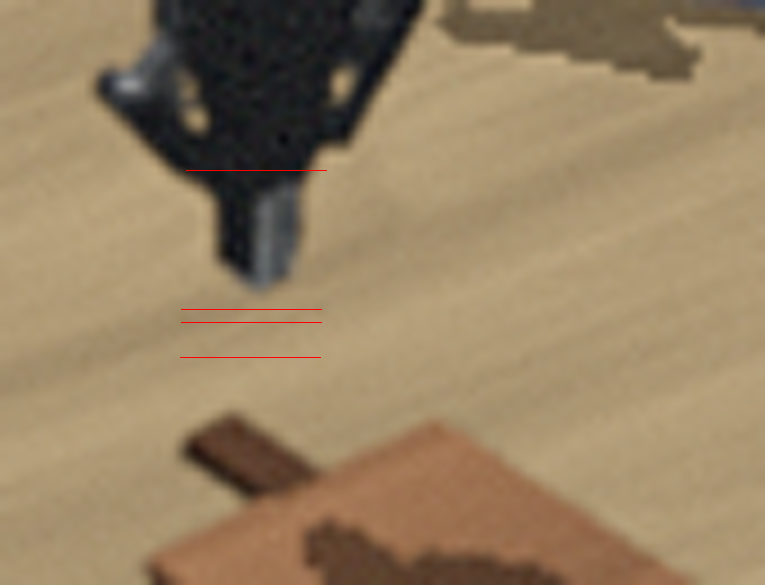

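```bash
python3 -c "
from h import *
Z=[]
p,d=eyes.read_camera('scene');P=cloud('scene',d);s=bot.read_state()['tool_pos']
m=(np.hypot(P[...,0]-s[0],P[...,1]-s[1])<.03)&(P[...,2]>.115)&(P[...,2]<.25)&(d>0)
q=P[m]; 
for lo in np.arange(.14,.2,.005):
  k=q[(q[:,2]>=lo)&(q[:,2]<lo+.005)]
  if len(k): print(round(lo,3),len(k),np.round(k.mean(0)*1000))
st()"
```

```text
0.165 4 [499. 190. 169.]
0.17 6 [503. 191. 173.]
0.175 14 [501. 187. 178.]
0.18 12 [500. 189. 183.]
0.185 10 [501. 188. 187.]
0.19 17 [500. 188. 192.]
0.195 13 [501. 189. 198.]
4.85 [0.4926 0.1928 0.1501] [ 1.1430e-01 -3.1371e+00  1.1000e-03] [-0.5969  0.4676  0.2411] -0.0031 0.0
```

Request:
carry_out(series="0 0 0 0;0 0 0 0;0 0 0 0;-0.002 -0.002 0 0", jaw=1)

```text
time: 5.35
tool_pos: [0.4916, 0.1912, 0.1514]
tcp_rot: [0.115, -3.139, 0.0]
wrist_force: [-0.3, 0.5, -0.8]
width: 0.848
grip_force: 0.0
```

Request:
carry_out(series="0 0 -0.03 0;0 0 -0.03 0;0 0 -0.02 0;0 0 -0.013 0;0 0 0 0;0 0 0 0")

```text
time: 6.1
tool_pos: [0.4924, 0.1914, 0.0594]
tcp_rot: [-0.114, 3.138, 0.001]
wrist_force: [0.0, 0.1, 0.3]
width: 1.002
grip_force: 0.0
```

Request:
carry_out(series="0 0 0 0;0 0 0 0;0 0 0 0;0 0 0 0;0 0 0 0;0 0 0 0;0 0 0 0", jaw=-1)

```text
time: 6.98
tool_pos: [0.4918, 0.1913, 0.0586]
tcp_rot: [-0.114, 3.139, 0.0]
wrist_force: [0.5, 0.4, 1.4]
width: 0.304
grip_force: 30.2
```

```bash
python3 -c "
from h import *
for i in range(4): lid(653.2,202.6,4.1); st()"
```

```text
n 1005 lid angle quartiles [-0.023 -0.006  0.011]
7.03 [0.4918 0.1913 0.0586] [-1.1430e-01  3.1392e+00  2.0000e-04] [1.1395 1.0092 1.4481] 0.3011 30.2126
n 1005 lid angle quartiles [-0.025 -0.007  0.011]
7.08 [0.4918 0.1912 0.0586] [-1.1430e-01  3.1392e+00  2.0000e-04] [ 0.3949 -0.3893  1.9679] 0.2981 30.2159
n 1001 lid angle quartiles [-0.024 -0.008  0.009]
7.12 [0.4918 0.1912 0.0586] [-1.1420e-01  3.1392e+00  2.0000e-04] [-0.0024  0.4648  2.0215] 0.301 30.219
n 1001 lid angle quartiles [-0.025 -0.007  0.01 ]
7.17 [0.4918 0.1913 0.0586] [-1.1440e-01  3.1392e+00  2.0000e-04] [0.8044 0.5453 2.4856] 0.2967 30.2209
```

Request:
carry_out(series="0 0 0.001 0;0 0 0.001 0;0 0 0.001 0;0 0 0.001 0;0 0 0 0")

```text
time: 7.8
tool_pos: [0.4919, 0.1913, 0.0625]
tcp_rot: [-0.114, 3.139, 0.0]
wrist_force: [5.3, 1.3, -3.3]
width: 0.304
grip_force: 29.7
```

```bash
python3 -c "
from h import *
for i in range(4): lid(653.2,202.6,4.1); st()"
```

```text
n 1004 lid angle quartiles [0.008 0.025 0.041]
7.85 [0.4919 0.1912 0.0625] [-1.143e-01  3.139e+00  2.000e-04] [ 3.6736  0.889  -3.2924] 0.2974 29.6667
n 1001 lid angle quartiles [0.007 0.023 0.039]
7.9 [0.4919 0.1913 0.0626] [-1.1430e-01  3.1389e+00  2.0000e-04] [ 4.5203  1.968  -3.3466] 0.2982 29.6661
n 1001 lid angle quartiles [0.006 0.024 0.04 ]
7.95 [0.4919 0.1912 0.0625] [-1.144e-01  3.139e+00  2.000e-04] [ 4.311   1.3399 -3.0787] 0.296 29.6666
n 996 lid angle quartiles [0.006 0.022 0.04 ]
8.0 [0.4919 0.1912 0.0625] [-1.144e-01  3.139e+00  2.000e-04] [ 4.1441  2.1422 -3.575 ] 0.2998 29.6669
```

```bash
cat >> h.py <<'E'
def arc(a,ths):
    a=np.radians(a);T=np.array(ths);X=-.162*np.cos(T)+.006*np.sin(T);Z=.162*np.sin(T)+.006*np.cos(T)
    W=np.c_[X*np.cos(a),X*np.sin(a),Z]; W=np.round(W-W[0],4)
    print(";".join("%g %g %g 0"%tuple(np.round(r,4)) for r in np.diff(W,axis=0)))
E
python3 -c "
from h import *
for a in (4.1,-2.4,-7.2):
  print(a);arc(a,[.025,.05,.075,.1]);arc(a,np.linspace(.1,.79,16));arc(a,np.linspace(.79,1.35,13));arc(a,np.linspace(1.35,1.88,13))"
```

```text
4.1
0.0003 0 0.004 0;0.0004 0.0001 0.0041 0;0.0005 0 0.004 0
0.0012 0.0001 0.0074 0;0.0015 0.0001 0.0073 0;0.0019 0.0001 0.0072 0;0.0021 0.0002 0.0071 0;0.0026 0.0002 0.007 0;0.0028 0.0002 0.0069 0;0.0031 0.0002 0.0068 0;0.0035 0.0002 0.0066 0;0.0037 0.0003 0.0064 0;0.0041 0.0003 0.0063 0;0.0043 0.0003 0.0061 0;0.0046 0.0003 0.0058 0;0.0048 0.0004 0.0057 0;0.0051 0.0004 0.0054 0;0.0054 0.0003 0.0052 0
0.0057 0.0004 0.005 0;0.0059 0.0004 0.0047 0;0.0061 0.0005 0.0044 0;0.0063 0.0004 0.0042 0;0.0065 0.0005 0.0038 0;0.0066 0.0005 0.0036 0;0.0069 0.0005 0.0032 0;0.0069 0.0005 0.0029 0;0.0071 0.0005 0.0026 0;0.0072 0.0005 0.0022 0;0.0073 0.0005 0.0019 0;0.0074 0.0005 0.0016 0
0.007 0.0005 0.0012 0;0.0071 0.0005 0.0008 0;0.0072 0.0005 0.0005 0;0.0071 0.0005 0.0002 0;0.0071 0.0005 -0.0001 0;0.0072 0.0006 -0.0004 0;0.0071 0.0005 -0.0007 0;0.007 0.0005 -0.0011 0;0.007 0.0005 -0.0014 0;0.007 0.0005 -0.0016 0;0.0069 0.0005 -0.002 0;0.0067 0.0005 -0.0023 0
-2.4
0.0003 -0 0.004 0;0.0004 0 0.0041 0;0.0005 -0.0001 0.004 0
0.0012 -0 0.0074 0;0.0015 -0.0001 0.0073 0;0.0019 -0.0001 0.0072 0;0.0022 -0.
[... 1159 characters left out ...]
63 0;0.0043 -0.0006 0.0061 0;0.0046 -0.0005 0.0058 0;0.0048 -0.0007 0.0057 0;0.0051 -0.0006 0.0054 0;0.0053 -0.0007 0.0052 0
0.0056 -0.0007 0.005 0;0.0059 -0.0008 0.0047 0;0.0061 -0.0007 0.0044 0;0.0063 -0.0008 0.0042 0;0.0064 -0.0008 0.0038 0;0.0067 -0.0009 0.0036 0;0.0067 -0.0008 0.0032 0;0.007 -0.0009 0.0029 0;0.007 -0.0009 0.0026 0;0.0072 -0.0009 0.0022 0;0.0073 -0.0009 0.0019 0;0.0073 -0.0009 0.0016 0
0.007 -0.0009 0.0012 0;0.0071 -0.0009 0.0008 0;0.007 -0.0009 0.0005 0;0.0071 -0.0009 0.0002 0;0.0071 -0.0009 -0.0001 0;0.0071 -0.0009 -0.0004 0;0.0071 -0.0009 -0.0007 0;0.007 -0.0008 -0.0011 0;0.007 -0.0009 -0.0014 0;0.0069 -0.0009 -0.0016 0;0.0068 -0.0009 -0.002 0;0.0068 -0.0008 -0.0023 0
```

Request:
carry_out(series="0.0003 0 0.002 0;0.0003 0 0.002 0;0.0004 0.0001 0.002 0;0.0005 0.0001 0.002 0")

```text
time: 8.5
tool_pos: [0.4924, 0.1913, 0.0703]
tcp_rot: [0.114, -3.138, 0.0]
wrist_force: [1.7, 1.1, -2.7]
width: 0.297
grip_force: 29.6
```

Request:
carry_out(series="0.0005 0 0.004 0;0.0012 0.0001 0.0074 0;0.0015 0.0001 0.0073 0;0.0019 0.0001 0.0072 0;0.0021 0.0002 0.0071 0;0.0026 0.0002 0.007 0;0.0028 0.0002 0.0069 0;0.0031 0.0002 0.0068 0;0.0035 0.0002 0.0066 0;0.0037 0.0003 0.0064 0;0.0041 0.0003 0.0063 0;0.0043 0.0003 0.0061 0;0.0046 0.0003 0.0058 0;0.0048 0.0004 0.0057 0;0.0051 0.0004 0.0054 0;0.0054 0.0003 0.0052 0;0 0 0 0")

```text
time: 10.62
tool_pos: [0.5453, 0.195, 0.1722]
tcp_rot: [-0.114, 3.138, -0.0]
wrist_force: [1.6, 1.0, -6.4]
width: 0.296
grip_force: 30.9
```

```bash
python3 -c "
from h import *
for i in range(2): lid(653.2,202.6,4.1); st()"
```

```text
n 452 lid angle quartiles [0.761 0.774 0.785]
10.68 [0.5452 0.195  0.1721] [-0.1143  3.1379  0.    ] [ 3.0141  0.504  -5.0584] 0.2934 30.9574
n 453 lid angle quartiles [0.761 0.773 0.783]
10.72 [0.5451 0.195  0.172 ] [-0.1144  3.1379  0.    ] [ 2.9754 -0.187  -4.4898] 0.2971 30.9632
```

Request:
carry_out(series="0 0 0 0;0 0 0 0;0 0 0 0;0 0 0 0", jaw=1)

```text
time: 11.22
tool_pos: [0.5444, 0.1951, 0.172]
tcp_rot: [-0.115, 3.139, 0.0]
wrist_force: [0.7, -0.0, -0.1]
width: 1.003
grip_force: 0.0
```

```bash
python3 -c "
from h import *
for i in range(4): lid(653.2,202.6,4.1); st()"
```

```text
n 471 lid angle quartiles [0.54  0.558 0.57 ]
11.28 [0.5443 0.195  0.1719] [-1.1460e-01  3.1392e+00  1.0000e-04] [ 0.1835 -0.3452  0.5622] 1.0008 0.0
n 466 lid angle quartiles [0.518 0.535 0.546]
11.32 [0.5443 0.195  0.1718] [-0.1144  3.1394  0.    ] [-0.6039 -0.1062  0.7496] 1.0005 0.0
n 461 lid angle quartiles [0.492 0.508 0.526]
11.38 [0.5443 0.195  0.1718] [-1.1450e-01  3.1394e+00  1.0000e-04] [ 0.3317 -0.4816  0.9333] 0.9994 0.0
n 464 lid angle quartiles [0.466 0.483 0.497]
11.43 [0.5443 0.195  0.1717] [-0.1144  3.1395 -0.    ] [-0.3785 -0.3106  0.6844] 0.9976 0.0
```

Request:
carry_out(series="-0.0125 -0.001 0 0;-0.02 -0.0015 0 0;-0.02 -0.001 0 0;0 0 0 0;0 0 -0.01 0;0 0 -0.01 0;0 0 -0.02 0;0 0 -0.03 0;0 0 -0.03 0;0 0 -0.013 0;0 0 0 0;0 0 0 0")

```text
time: 12.92
tool_pos: [0.4929, 0.1918, 0.0596]
tcp_rot: [-0.114, 3.138, 0.001]
wrist_force: [0.5, 0.5, 0.3]
width: 1.003
grip_force: 0.0
```

```bash
python3 -c "
from h import *
for i in range(2): lid(653.2,202.6,4.1); st()"
```

```text
n 990 lid angle quartiles [-0.02  -0.001  0.016]
12.97 [0.4931 0.1919 0.06  ] [-1.1430e-01  3.1372e+00  1.0000e-03] [0.5753 0.1291 0.1996] 1.0026 0.0
n 990 lid angle quartiles [-0.021 -0.003  0.013]
13.03 [0.4931 0.1919 0.0601] [-1.1430e-01  3.1369e+00  1.2000e-03] [-0.1293  0.0113  0.3337] 0.9978 0.0
```

Request:
carry_out(series="0 0 0 0;0 0 0 0;0 0 0 0;0 0 0 0;0 0 0 0;0 0 0 0", jaw=-1)

```text
time: 13.78
tool_pos: [0.4919, 0.1913, 0.0588]
tcp_rot: [-0.114, 3.139, -0.0]
wrist_force: [-0.7, -1.1, 1.4]
width: 0.296
grip_force: 30.3
```

Request:
carry_out(series="0.0002 0 0.004 0;0.0003 0 0.004 0;0.0004 0.0001 0.004 0;0.0005 0 0.004 0;0.0012 0.0001 0.0074 0;0.0015 0.0001 0.0073 0;0.0019 0.0001 0.0072 0;0.0021 0.0002 0.0071 0;0.0026 0.0002 0.007 0;0.0028 0.0002 0.0069 0;0.0031 0.0002 0.0068 0;0.0035 0.0002 0.0066 0;0.0037 0.0003 0.0064 0;0.0041 0.0003 0.0063 0;0.0043 0.0003 0.0061 0;0.0046 0.0003 0.0058 0;0.0048 0.0004 0.0057 0;0.0051 0.0004 0.0054 0;0.0054 0.0003 0.0052 0")

```text
time: 16.15
tool_pos: [0.5441, 0.195, 0.172]
tcp_rot: [0.114, -3.139, 0.0]
wrist_force: [0.5, -4.8, -6.3]
width: 0.301
grip_force: 31.1
```

Request:
carry_out(series="0.0057 0.0004 0.005 0;0.0059 0.0004 0.0047 0;0.0061 0.0005 0.0044 0;0.0063 0.0004 0.0042 0;0.0065 0.0005 0.0038 0;0.0066 0.0005 0.0036 0;0.0069 0.0005 0.0032 0;0.0069 0.0005 0.0029 0;0.0071 0.0005 0.0026 0;0.0072 0.0005 0.0022 0;0.0073 0.0005 0.0019 0;0.0074 0.0005 0.0016 0")

```text
time: 17.65
tool_pos: [0.6232, 0.2006, 0.2114]
tcp_rot: [0.114, -3.137, 0.001]
wrist_force: [-2.5, -5.5, -5.8]
width: 0.299
grip_force: 34.6
```

```bash
python3 -c "
from h import *
lid(653.2,202.6,4.1); st()"
```

```text
n 45 lid angle quartiles [1.282 1.298 1.307]
17.7 [0.6242 0.2006 0.2117] [ 1.1430e-01 -3.1381e+00  7.0000e-04] [-0.0845 -5.1221 -5.2543] 0.2967 34.6192
```

Request:
carry_out(series="0.007 0.0005 0.0012 0;0.0071 0.0005 0.0008 0;0.0072 0.0005 0.0005 0;0.0071 0.0005 0.0002 0;0.0071 0.0005 -0.0001 0;0.0072 0.0006 -0.0004 0;0.0071 0.0005 -0.0007 0;0.007 0.0005 -0.0011 0;0.007 0.0005 -0.0014 0;0.007 0.0005 -0.0016 0;0.0069 0.0005 -0.002 0;0 0 0 0;0 0 0 0")

```text
time: 19.32
tool_pos: [0.701, 0.206, 0.207]
tcp_rot: [0.114, -3.137, 0.001]
wrist_force: [-1.5, -5.8, -4.1]
width: 0.302
grip_force: 36.9
```

Request:
carry_out(series="0 0 0 0;0 0 0 0;0 0 0 0;0 0 0 0;0 0 0.01 0;0 0 0.02 0;0 0 0.03 0;0 0 0.02 0", jaw=1)

```text
time: 20.32
tool_pos: [0.7025, 0.2067, 0.2912]
tcp_rot: [-0.114, 3.135, 0.001]
wrist_force: [-0.3, 0.3, -0.5]
width: 1.003
grip_force: 0.0
```

Request:
carry_out(series="-0.0330 -0.0355 0 -1.1;-0.0330 -0.0355 0 -1.1;-0.0330 -0.0355 0 -1.1;-0.0330 -0.0355 -0.02 -1.1;-0.0330 -0.0355 -0.05 -1.1;-0.0335 -0.0355 -0.05 -1;0 0 -0.05 0;0 0 0 0;0 0 0 0")

```text
time: 21.45
tool_pos: [0.5118, 0.001, 0.1301]
tcp_rot: [0.063, 3.138, -0.0]
wrist_force: [0.9, 1.2, 0.9]
width: 1.002
grip_force: 0.0
```

```bash
python3 -c "
from h import *
st();p,d=eyes.read_camera('scene');cv2.imwrite('pics/s5.png',cv2.resize(p[60:260,220:480],None,fx=3,fy=3))"
```

```text
21.45 [0.5118 0.001  0.1301] [ 0.0633  3.1379 -0.    ] [0.8865 1.1936 0.9483] 1.0015 0.0
```

View pics/s5.png

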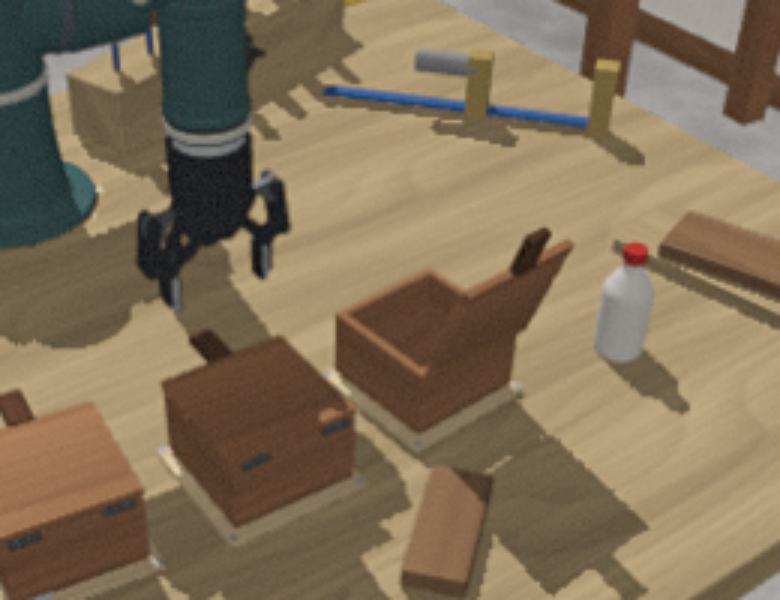

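Request:
carry_out(series="-0.008 -0.008 0 0;0 0 -0.02 0;0 0 -0.03 0;0 0 -0.02 0;0 0 0 0;0 0 0 0")

```text
time: 22.25
tool_pos: [0.5031, -0.0073, 0.0593]
tcp_rot: [0.064, 3.139, -0.0]
wrist_force: [0.2, 0.4, -0.1]
width: 1.001
grip_force: 0.0
```

Request:
carry_out(series="0 0 0 0;0 0 0 0;0 0 0 0;0 0 0 0;0 0 0 0;0 0 0 0;0 0 0 0", jaw=-1)

```text
time: 23.12
tool_pos: [0.5021, -0.0077, 0.058]
tcp_rot: [0.063, 3.141, -0.001]
wrist_force: [-0.7, -5.3, 2.0]
width: 0.298
grip_force: 30.9
```

Request:
carry_out(series="0.0002 0 0.001 0;0 0 0.001 0;0 0 0.001 0;0 0 0 0")

```text
time: 23.62
tool_pos: [0.5021, -0.0077, 0.0599]
tcp_rot: [0.063, 3.141, -0.001]
wrist_force: [2.2, -5.9, -4.7]
width: 0.297
grip_force: 30.0
```

```bash
python3 -c "
from h import *
for i in range(3): lid(665.6,-13.4,-2.4); st()
lid(653.2,202.6,4.1)"
```

```text
n 1102 lid angle quartiles [-0.004  0.012  0.028]
23.68 [ 0.5021 -0.0077  0.0599] [ 6.3500e-02  3.1408e+00 -1.3000e-03] [ 1.8224 -5.9931 -4.929 ] 0.2986 30.022
n 1103 lid angle quartiles [-0.003  0.012  0.029]
23.73 [ 0.5021 -0.0077  0.0599] [ 6.3400e-02  3.1409e+00 -1.3000e-03] [ 3.8769 -5.4985 -4.9099] 0.298 30.023
n 1099 lid angle quartiles [-0.003  0.013  0.03 ]
23.77 [ 0.5021 -0.0077  0.0599] [ 6.3500e-02  3.1409e+00 -1.3000e-03] [ 2.7187 -5.3413 -4.505 ] 0.3001 30.0231
n 556 lid angle quartiles [1.681 1.747 1.775]
```

Request:
carry_out(series="0.0002 0 0.001 0;0 0 0.001 0;0 0 0 0")

```text
time: 24.2
tool_pos: [0.5021, -0.0077, 0.0615]
tcp_rot: [-0.063, -3.141, 0.001]
wrist_force: [4.2, -5.0, -6.8]
width: 0.297
grip_force: 29.7
```

```bash
python3 -c "
from h import *
for i in range(3): lid(665.6,-13.4,-2.4); st()"
```

```text
n 1100 lid angle quartiles [0.011 0.026 0.044]
24.25 [ 0.5021 -0.0077  0.0614] [-6.3500e-02 -3.1407e+00  1.3000e-03] [ 2.7464 -6.0233 -7.5426] 0.2952 29.6994
n 1105 lid angle quartiles [0.008 0.024 0.042]
24.3 [ 0.5022 -0.0077  0.0614] [-6.3500e-02 -3.1407e+00  1.3000e-03] [ 3.3886 -5.335  -7.5806] 0.3021 29.6999
n 1099 lid angle quartiles [0.01  0.024 0.041]
24.35 [ 0.5022 -0.0077  0.0615] [-6.3400e-02 -3.1407e+00  1.4000e-03] [ 3.3465 -5.2961 -7.1787] 0.2983 29.7009
```

Request:
carry_out(series="-0.0002 0 -0.0015 0;-0.0002 0 -0.0015 0;0 0 -0.0015 0;0 0 0 0")

```text
time: 24.85
tool_pos: [0.5021, -0.0077, 0.0582]
tcp_rot: [0.063, 3.141, -0.001]
wrist_force: [0.9, -6.1, 0.7]
width: 0.301
grip_force: 30.8
```

Request:
carry_out(series="0 0 0 0;0 0 0 0;0 0 0 0;0 0 0 0;0 0 0 0;0 0 0.03 0;0 0 0.04 0;0 0 0 0", jaw=1)

```text
time: 25.85
tool_pos: [0.5052, -0.0073, 0.1321]
tcp_rot: [0.064, 3.133, -0.0]
wrist_force: [0.7, 0.3, -0.1]
width: 1.002
grip_force: 0.0
```

```bash
python3 -c "
from h import *
lid(665.6,-13.4,-2.4); st();lid(640.4,-223.9,-7.2)"
```

```text
n 1104 lid angle quartiles [-0.02  -0.003  0.012]
25.9 [ 0.5035 -0.0072  0.1301] [ 6.3700e-02  3.1369e+00 -2.0000e-04] [ 0.1008  0.6902 -0.0508] 1.0011 0.0
n 1095 lid angle quartiles [-0.018 -0.002  0.014]
```

Request:
carry_out(series="-0.0028 -0.0244 0 -0.6;-0.0028 -0.0244 0 -0.6;-0.0028 -0.0244 0 -0.6;-0.0028 -0.0244 0 -0.6;-0.0028 -0.0244 0 -0.6;-0.0028 -0.0244 0 -0.6;-0.0028 -0.0244 0 -0.6;-0.0028 -0.0244 0 -0.6;0 0 0 0;0 0 0 0")

```text
time: 27.2
tool_pos: [0.4786, -0.2015, 0.127]
tcp_rot: [-0.196, -3.133, -0.002]
wrist_force: [-0.1, 0.4, 0.2]
width: 1.002
grip_force: 0.0
```

Request:
carry_out(series="0.001 -0.001 -0.02 0;0 0 -0.03 0;0 0 -0.0195 0;0 0 0 0;0 0 0 0")

```text
time: 27.82
tool_pos: [0.481, -0.2029, 0.0593]
tcp_rot: [0.194, 3.135, -0.0]
wrist_force: [0.5, 0.5, 0.7]
width: 1.0
grip_force: 0.0
```

Request:
carry_out(series="0 0 0 0;0 0 0 0;0 0 0 0;0 0 0 0;0 0 0 0;0 0 0 0;0 0 0 0", jaw=-1)

```text
time: 28.7
tool_pos: [0.4807, -0.2039, 0.0591]
tcp_rot: [0.195, 3.135, -0.001]
wrist_force: [-0.8, -3.3, 1.8]
width: 0.294
grip_force: 30.9
```

Request:
carry_out(series="0.0002 0 0.001 0;0.0002 0 0.001 0;0.0002 0 0.001 0;0.0002 0 0.001 0;0 0 0 0")

```text
time: 29.32
tool_pos: [0.4808, -0.2038, 0.0619]
tcp_rot: [-0.195, -3.135, 0.001]
wrist_force: [1.1, -7.8, -3.7]
width: 0.3
grip_force: 30.1
```

```bash
python3 -c "
from h import *
for i in range(3): lid(640.4,-223.9,-7.2); st()"
```

```text
n 988 lid angle quartiles [0.002 0.017 0.034]
29.38 [ 0.4808 -0.2038  0.0619] [-1.9480e-01 -3.1345e+00  1.3000e-03] [ 1.3168 -7.135  -4.9591] 0.2942 30.1078
n 983 lid angle quartiles [0.001 0.016 0.035]
29.43 [ 0.4807 -0.2038  0.0618] [-1.9470e-01 -3.1345e+00  1.3000e-03] [-0.5629 -6.2181 -3.979 ] 0.2988 30.1186
n 982 lid angle quartiles [0.002 0.017 0.034]
29.48 [ 0.4807 -0.2039  0.0618] [-1.9480e-01 -3.1345e+00  1.3000e-03] [-0.0246 -6.476  -4.085 ] 0.3005 30.1237
```

Request:
carry_out(series="0.0003 -0.0005 0.001 0;0.0003 -0.0005 0.001 0;0.0003 0 0.001 0;0.0003 0 0.001 0;0 0 0 0")

```text
time: 30.1
tool_pos: [0.481, -0.2039, 0.0661]
tcp_rot: [-0.195, -3.132, -0.001]
wrist_force: [-2.4, -4.1, -4.7]
width: 0.292
grip_force: 30.0
```

```bash
python3 -c "
from h import *
for i in range(2): lid(640.4,-223.9,-7.2); st()"
```

```text
n 990 lid angle quartiles [0.028 0.043 0.061]
30.15 [ 0.481  -0.2039  0.0661] [-1.9480e-01 -3.1324e+00 -1.2000e-03] [-3.3614 -3.6024 -5.2359] 0.2956 29.9891
n 986 lid angle quartiles [0.028 0.044 0.062]
30.2 [ 0.481  -0.2039  0.0661] [-1.9480e-01 -3.1325e+00 -1.1000e-03] [-2.744  -3.6184 -5.0223] 0.2961 29.9874
```

Request:
carry_out(series="0.0003 -0.0001 0.0041 0;0.0004 -0.0001 0.004 0;0.0012 -0.0001 0.0074 0;0.0015 -0.0002 0.0073 0;0.0018 -0.0003 0.0072 0;0.0022 -0.0002 0.0071 0;0.0025 -0.0004 0.007 0;0.0028 -0.0003 0.0069 0;0.0031 -0.0004 0.0068 0;0.0035 -0.0004 0.0066 0;0.0037 -0.0005 0.0064 0;0.004 -0.0005 0.0063 0;0.0043 -0.0006 0.0061 0;0.0046 -0.0005 0.0058 0;0.0048 -0.0007 0.0057 0;0.0051 -0.0006 0.0054 0;0.0053 -0.0007 0.0052 0;0 0 0 0;0 0 0 0")

```text
time: 32.58
tool_pos: [0.5347, -0.211, 0.1726]
tcp_rot: [0.195, 3.133, -0.0]
wrist_force: [5.6, 2.5, -6.5]
width: 0.293
grip_force: 30.0
```

```bash
python3 -c "
from h import *
lid(640.4,-223.9,-7.2); st()"
```

```text
n 627 lid angle quartiles [0.763 0.777 0.786]
32.62 [ 0.5348 -0.211   0.1727] [ 1.952e-01  3.133e+00 -2.000e-04] [ 4.7286  2.4729 -7.0114] 0.2993 29.9493
```

Request:
carry_out(series="0 0 0 0;0 0 0 0;0 0 0 0;0 0 0 0;0 0 0 0;0 0 0 0", jaw=1)

```text
time: 33.38
tool_pos: [0.5336, -0.2109, 0.172]
tcp_rot: [-0.195, -3.135, 0.0]
wrist_force: [-1.1, 0.2, 0.3]
width: 1.0
grip_force: 0.0
```

```bash
python3 -c "
from h import *
for i in range(2):lid(640.4,-223.9,-7.2); st()"
```

```text
n 621 lid angle quartiles [0.749 0.764 0.775]
33.42 [ 0.5336 -0.2109  0.172 ] [-0.1951 -3.1354  0.    ] [ 0.8641  0.2666 -0.018 ] 0.998 0.0
n 619 lid angle quartiles [0.75  0.765 0.776]
33.48 [ 0.5336 -0.2109  0.172 ] [-0.1952 -3.1353 -0.    ] [0.5334 0.3526 0.4811] 0.9978 0.0
```

Request:
carry_out(series="0 0 0.01 0;0 0 0.03 0;0 0 0.04 0;-0.02 0 0.04 0;-0.04 0 0.02 0;0 0 0 0;0 0 0 0;0 0 0 0")

```text
time: 34.48
tool_pos: [0.4738, -0.2107, 0.3109]
tcp_rot: [-0.195, -3.134, -0.001]
wrist_force: [-0.3, -1.1, 0.4]
width: 1.002
grip_force: 0.0
```

```bash
python3 -c "
from h import *
lid(640.4,-223.9,-7.2);lid(665.6,-13.4,-2.4);lid(653.2,202.6,4.1);st()
p,d=eyes.read_camera('scene');cv2.imwrite('pics/s6.png',cv2.resize(p[60:310,130:480],None,fx=2.2,fy=2.2))"
```

```text
n 785 lid angle quartiles [0.753 0.767 0.777]
n 1098 lid angle quartiles [-0.018 -0.002  0.012]
n 561 lid angle quartiles [1.677 1.746 1.776]
34.62 [ 0.4738 -0.2107  0.3109] [-1.9440e-01 -3.1337e+00 -1.4000e-03] [-0.4299 -0.3069  0.4007] 0.9952 0.0
```

View pics/s6.png

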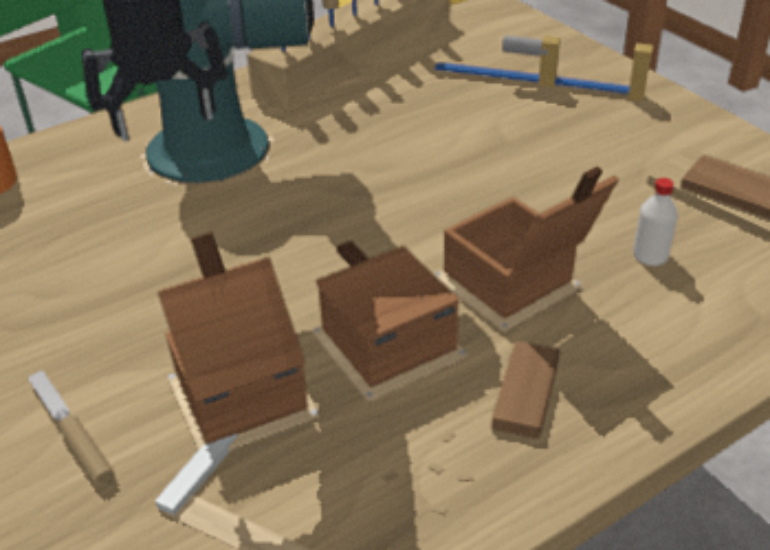

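```bash
python3 -c "
from workcell import bot
print(bot.finish_job())"
```

```text
the job is handed in; nothing more can be done
None
```

I tried all three hinges and handed the job in at about 35 s: the right chest's lid (from the robot) holds and stands about half open (0.77 rad), the left one sank and is laid back against its stop, and the middle one binds (about 7 N and rising after 5 mm), so I left it shut; the bystanders are untouched and the gripper holds nothing.

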